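# Stow a power brick under the cantilever tray of a service case

## Robot

A 7-joint arm with a two-finger parallel gripper is mounted at the origin on the work surface. World frame = base frame: x ahead of the robot, y to its left, z up, the work surface at z = 0. Lengths are in m, angles in degrees, forces in N, time in s.
With the tool pointing down it reaches from about 0.35 to 0.9 m from the base axis. Payload 19.9 kg.
Tool frame: the origin (TCP) lies at the very end of the fingers, on their centre line; the grasp point (between the pads) lies behind it (bot.grip_depth is the z of the grasp point in the tool frame, in m); z points along the fingers, y is the direction in which the jaws open and shut (so a half turn about z gives the same grasp; the last joint's range is limited). The gripper opens to 94 mm and grips with 3 to 60 N. Pads are 16 mm wide; open, the fingers measure 119 mm over their backs; the gripper's body (75 mm by 177 mm) begins 78 mm behind the grasp point.
Start: joints at [64.085, 23.915, -0.59, 92.452, 0.269, 63.638, -3.037], TCP at [0.25, -0.573, 0.205] pointing down, gripper open.
Joint ranges: [-161.28, 161.28], [-22.2, 115.67], [-73.04, 71.86], [3.21, 147.25], [-68.34, 248.33], [10.77, 114.83], [-161.83, 161.83]. Speed limits (degrees/s): [108.29, 108.29, 136.94, 136.94, 172.46, 172.46, 172.46].

## Interface

Orientations are given as a 3x3 rotation matrix whose columns are the frame's x, y, z axes.
In Python, from plant import bot, snapshot, camera_model, trace, pinpoint gives the robot as it stands.
- The arm moves only by the tool step_arm, never from a script. Its argument "steps" is a list that holds one entry, the list of rows, each a list of 7 numbers: the shift along the tool's x, y, z in units of 0.1 m (1.0 is 0.1 m), then the turn, a rotation vector about the tool's x, y, z in units of 360 degrees (1.0 is 360 degrees), then the gripper command: -1 is fully open, 1 is shut, values between are in proportion. In form: [[[x, y, z, rx, ry, rz, grip], ...]]. A call has 1 to 5 rows; each row is the pose to reach, as a shift and turn from the pose commanded when the call began, along the tool's axes at that moment, turning the shorter way round; what a row does not reach only later rows make up. A row lasts 1/10 s, in which the tool goes at most 50 mm and 8.59 degrees, less where a joint would pass 70% of its speed; a pose out of reach is approached as far as the arm can. A call with a number of a shift or a turn outside -1 to 1 is refused whole. A call with a gripper value outside its range is refused whole. The fingers move at their own pace and stop on an object; "force" is the grip in N (left out, the last holds). Time passes only in rows, so rows that repeat a pose let the fingers close. It gives the time, the measured TCP pose, the force and the opening at its end, in the units of the state.
- bot.sense(): the state, without advancing time (a new reading comes with each control period).
- snapshot(name): name is "side" or "top" or "wrist"; returns (picture, depth): 420x560x3 uint8, red, green, blue; 420x560 float32, m along the optical axis (not along the pixel's ray), 0 where there is no reading.
- camera_model(name): a dict with "fx", "fy", "cx", "cy" (pixels), "extrinsics" (4x4, takes a point from world to camera coordinates). Camera axes: x right, y up, looking along -z (the intrinsics and any distortion apply to the point x, -y, -z); pixel columns grow to the right and rows downward; lengths in m; the calibration is good to about 2 mm. A picture is of the moment at which its call begins: read the wrist's pose just before it. camera_model takes no time and is no camera call; for the wrist camera it gives the pose at the moment of the call.
- bot.hand_in(): hands the job in, once; it reports no verdict.
Trained networks look in the newest picture that a camera, given by its name, has taken for a name from the list of things; names that differ only in an ending like _2 or _b are one class to them, and where a whole thing is asked for, a point or a joint stands for the part that bears it (a point fixed in the world has none). Each returns a list of dicts, best first, with "score" (0 to 1); they miss things now and then, are a little off and sometimes report something else, mostly with a low value. They report only what shows in the picture. A call takes as long as a camera call. They do not tell look-alikes from the thing itself.
- trace(camera, name): "pixels" (420x560 bool, what is visible of it) and "pixel" ([column, row] in pixels, amid what is visible of it).
- pinpoint(camera, name): "pixel" ([column, row] in pixels: a listed point, or the origin of a listed thing).
The state is a dict: "clock": time; "qpos": joint angles; "joint_velocities": joint speeds; "joint_torque": joint torques, N m; "tcp_pos": TCP position; "tool_rot": TCP orientation; "wrist_force": force on the tool from outside, world axes, zero at the start; "moment": the same for the moment, N m; "grip_width": finger opening in m.
Only numpy, scipy, OpenCV 4.12 (cv2) and the standard library are available. Lean on these libraries where they do the work, as an engineer would, in place of code of your own. Each camera call takes 0.05 s, during which the arm holds its last target.

## Task

Lift the cantilever tray of the small grey service case by its handle and swing it all the way over until it rests open. Lay the loose power brick flat in the compartment underneath, then bring the tray back down until it is fully closed over it.

Things in the scene. Friction and masses are not known exactly. Their poses are not given: they have to be found in the camera images.
- case: Grey service case fixed to the desk: open box 160 x 150 mm (its x, y), 60 high, walls and floor 5. A sorting tray of the same outline, 30 mm high, sits on its rim, hides the compartment and swings over towards the case's +x, carried by steel arms outside the walls at y = +-80 mm. Origin: centre of the underside, z up.
- cantilever (a joint): Angle q of the tray's arms: 0 closed, 2.3 rad open (stop). The tray stays level on an arc; its shift from closed is 0.1*(cos 0.3 - cos(0.3+q)) m along case +x and 0.1*(sin(0.3+q) - sin 0.3) m up: top of arc 71 mm up at q = 1.27; open 181 mm over, 22 mm up. Past the top it sinks open and stays, before it sinks shut. Tray about 0.4 kg, hinges lightly damped.
- tray_handle (a point): Centre of the black grip bar of the tray's bridge handle: 14 mm wide (case x), 14 high, 138 long (case y), held only by posts at its ends (y = +-66 mm), 48 mm free under it down to the tray walls. Closed: 146 mm above the desk over the case's centre. Axes as the case's, also while the tray moves.
- power_brick: Loose black laptop power supply without cords: narrow straight-sided block 90 x 42 x 30 mm (its x, y, z), grey socket at one end, about 0.25 kg, lying flat. Origin: centre of its underside. Not wanted, lying near it: a rounded mouse (100 x 60 mm), a nearly square mini network switch (90 x 85 x 26 mm) and a roll of clear tape.
Mind the look-alikes: they are no part of the job. Leave any green or pink look-alike of the power_brick alone. Of the things that look like the case, take the one that is farthest from the robot's base at the start.

How it is judged (in metres and radians):
On the way, in this order (a step that is already met when the one before it is completed fails the run):
1. the tray is swung over, resting open (value of joint cantilever above 2.1 rad), for 0.2 s.
2. the power brick lies flat in the open compartment, let go (value of joint cantilever above 2 rad and x of power_brick in the frame of case between -0.06 and 0.06 m and y of power_brick in the frame of case between -0.055 and 0.055 m and z of power_brick in the frame of case below 0.018 m and angle between power_brick's own z axis and vertical below 0.2 rad and contact force between the fingers and power_brick below 0.5 N), for 0.2 s.
At the end, for the whole second after the job is handed in: The tray is closed (arm angle below 0.08 rad), and the power brick lies at rest inside the compartment under it, flat on its underside (within 0.2 rad, its underside less than 18 mm above the case's underside, its centre within 60 mm along x and 55 mm along y of the case's centre) (value of joint cantilever below 0.08 rad and x of power_brick in the frame of case between -0.06 and 0.06 m and y of power_brick in the frame of case between -0.055 and 0.055 m and z of power_brick in the frame of case below 0.018 m and angle between power_brick's own z axis and vertical below 0.2 rad and linear speed of power_brick below 0.05 m/s); the robot touches nothing.
It also fails if it takes over 67 s, if anything falls off the work surface, if the arm or the gripper's body presses on something with over 40 N, if the wrist force passes 120 N, or if a joint passes its speed limit or range.

## Working session

There is one attempt and no reset: what is moved stays moved. The work goes in short steps, Python scripts to look and compute and a tool call to move; the robot and the scene stay as the last step left them, time stands still between calls to the robot, and variables do not carry over. Pictures are saved under pics/ and viewed, and the job is handed in when it is done.

Besides the shell and the picture viewer there is one more tool, called after "Request:" by a JSON object that holds its "api" and its "payload". step_arm: Moves the arm, as the interface text tells. Its arguments: {"type":"object","properties":{"steps":{"type":"array"},"force":{"type":"number"}},"required":["steps"]}

```bash
ls; mkdir -p pics
cat > h.py <<'E'
import numpy as np, cv2
from plant import bot, snapshot, camera_model, trace, pinpoint
def save(n,img): cv2.imwrite('pics/'+n+'.png',cv2.cvtColor(img,cv2.COLOR_RGB2BGR))
def world(cm,d,px):
    u,v=px; E=np.array(cm['extrinsics'])
    z=d
    x=(u-cm['cx'])/cm['fx']*z; y=(v-cm['cy'])/cm['fy']*z
    return (np.linalg.inv(E)@np.array([x,-y,-z,1]))[:3]
def cloud(cm,D):
    v,u=np.mgrid[0:D.shape[0],0:D.shape[1]]
    E=np.linalg.inv(np.array(cm['extrinsics']))
    x=(u-cm['cx'])/cm['fx']*D; y=(v-cm['cy'])/cm['fy']*D
    P=np.stack([x,-y,-D],-1)@E[:3,:3].T+E[:3,3]
    P[D<=0]=np.nan
    return P
E
python3 - <<'E'
from h import *
print(bot.sense(), bot.grip_depth)
for n in ['top','side']:
    im,d=snapshot(n); save(n+'0',im); np.save(n+'0.npy',d); cm=camera_model(n); print({k:v for k,v in cm.items()})
    for t in ['case','tray_handle','power_brick']:
        for f in (trace,pinpoint):
            for r in f(n,t): 
                u,v=[int(round(a)) for a in r['pixel']]
                dd=d[v,u]
                print(n,t,f.__name__,round(r['score'],2),u,v,world(cm,dd,(u,v)).round(3))
E
```

```text
pics
{'clock': 0.0, 'qpos': array([64.08522386, 23.94857293, -0.59000503, 92.48560075,  0.26642239,
       63.63904211, -3.03811586]), 'joint_velocities': array([ 0.0454137 , -0.0693676 ,  0.05923293,  0.0056271 ,  0.08409688,
       -0.05078381, -0.08118695]), 'joint_torque': array([ 2.67792529e-03, -8.51267409e+01,  6.39010370e-01, -4.25991547e+01,
       -4.89380071e-02,  1.89252826e-02, -1.65956737e-05]), 'tcp_pos': array([ 0.24943182, -0.57264686,  0.20481893]), 'tool_rot': array([[ 9.16819976e-01,  3.99300430e-01, -5.46529348e-04],
       [ 3.99300800e-01, -9.16819283e-01,  1.12857879e-03],
       [-5.04266493e-05, -1.25293318e-03, -9.99999214e-01]]), 'wrist_force': array([ 0.46509338, -0.09674159, -0.39709336]), 'moment': array([-0.01049779,  0.05429063, -0.03838908]), 'grip_width': 0.09376770606332452} -0.0188
{'fx': 494.71656366292, 'fy': 494.71656366292, 'cx': 280.6954124538184, 'cy': 210.08190198730048, 'extrinsics': array([[-0.0154904 , -0.99977685,  0.01436299, -0.03661487],
       [ 0.98658199, -0.01294783,  0.16275236, -0.44311208],
       [-0.16253007,  0.01669137,  0
[... 1293 characters left out ...]
 ]
side case call 0.71 230 226 [0.502 0.073 0.077]
side case call 0.64 201 319 [0.311 0.326 0.076]
side case call 0.77 229 240 [0.462 0.113 0.075]
side case call 0.57 204 335 [0.262 0.359 0.093]
side tray_handle call 0.66 227 211 [0.56  0.03  0.076]
side tray_handle call 0.6 201 306 [0.331 0.309 0.085]
side tray_handle call 0.73 225 190 [0.542 0.047 0.155]
side tray_handle call 0.57 197 279 [0.332 0.31  0.155]
side power_brick call 0.94 318 213 [ 0.417 -0.178  0.032]
side power_brick call 0.62 371 221 [ 0.286 -0.244  0.033]
side power_brick call 0.94 318 218 [ 0.403 -0.16   0.031]
side power_brick call 0.79 366 229 [ 0.285 -0.22   0.019]
side power_brick call 0.42 407 217 [0.03  0.096 0.329]
```

View pics/top0.png

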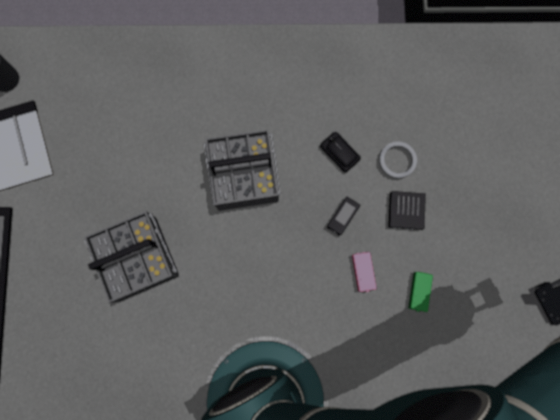

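View pics/side0.png

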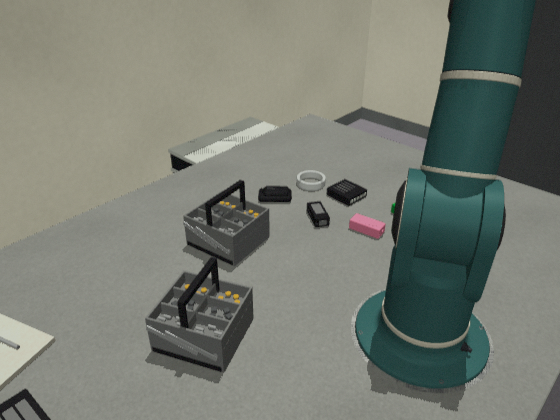

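Run:
```python
import cv2
a=cv2.imread('pics/top0.png')
cv2.imwrite('pics/crop0.png',cv2.resize(a[120:330,170:450],(800,600),interpolation=cv2.INTER_CUBIC))
```

```text
(no output)
```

View pics/crop0.png

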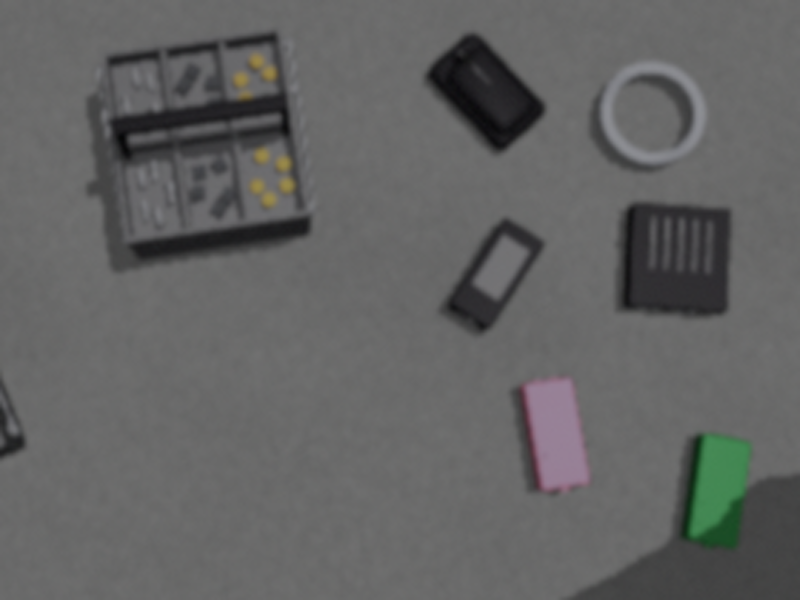

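Candidates:
- **Brick:** dark block with grey label at (343,217). Pink (364,273) and green (421,291) are look-alikes; the mouse is at (341,151) and the switch at (407,211).
- **Case:** far one at (242,171), about 0.535 m away, against the near one at (130,259), about 0.45 m.

I choose the brick at (343,217) and the far case. The swing direction comes from the slope of the arms.

Run:
```python
from h import *
a=cv2.imread('pics/side0.png')
cv2.imwrite('pics/crop1.png',cv2.resize(a[170:275,165:305],(800,600),interpolation=cv2.INTER_CUBIC))
cm=camera_model('side'); print(np.linalg.inv(cm['extrinsics'])[:3,3])
d=np.load('side0.npy')
for px in [(186,213),(240,250),(268,220),(240,183),(208,207),(187,240)]: print(px,world(cm,d[px[1],px[0]],px).round(3))
cm=camera_model('top'); D=np.load('top0.npy'); P=cloud(cm,D)
def rect(sel):
    p=P[sel][:,:2].astype(np.float32); r=cv2.minAreaRect(p); return r, cv2.boxPoints(r).round(3).tolist()
v,u=np.mgrid[0:420,0:560]
z=P[...,2]
box=(u>195)&(u<290)&(v>120)&(v<220)
print('handle',rect(box&(z>0.13)), np.nanmax(z[box]), box[(z>0.13)&box].sum())
print('trayrim',rect(box&(z>0.083)&(z<.1)))
b=(u>322)&(u<366)&(v>190)&(v<242)
print('brick',rect(b&(z>0.02)), np.nanmedian(z[b&(z>0.02)]))
print('trayall',rect(box&(z>0.05)&(z<.13)))
```

```text
[-0.26108178  0.73181152  0.77376656]
(186, 213) [0.607 0.125 0.094]
(240, 250) [0.453 0.087 0.036]
(268, 220) [ 0.47  -0.032  0.058]
(240, 183) [ 0.538 -0.002  0.156]
(208, 207) [0.526 0.117 0.144]
(187, 240) [0.604 0.134 0.016]
handle (((0.537306547164917, 0.048221878707408905), (0.015519549138844013, 0.1375635266304016), 8.192052841186523), [[0.5199999809265137, 0.11500000208616257], [0.5389999747276306, -0.020999999716877937], [0.5550000071525574, -0.01899999938905239], [0.5350000262260437, 0.11699999868869781]]) 0.15853361792887743 458
trayrim (((0.5376040935516357, 0.04852001741528511), (0.16167667508125305, 0.15030202269554138), 8.048165321350098), [[0.44699999690055847, 0.1120000034570694], [0.46799999475479126, -0.03700000047683716], [0.628000020980835, -0.014999999664723873], [0.6069999933242798, 0.1340000033378601]])
brick (((0.42796260118484497, -0.19428172707557678), (0.04209967330098152, 0.09154414385557175), 55.892486572265625), [[0.3779999911785126, -0.1860000044107437], [0.45399999618530273, -0.2370000034570694], [0.4779999852180481, -0.2029999941587448], [0.4020000100135803, -0.1509999930858612]]) 0.029718524286855397
trayall (((0.5373474955558777, 0.0483684204518795), (0.16207024455070496, 0.1637049913406372), 8.116327285766602), [[0.44600000977516174, 0.11800000071525574], [0.4690000116825104, -0.04399999976158142], [0.6290000081062317, -0.020999999716877937], [0.6060000061988831, 0.14100000262260437]])
```

View pics/crop1.png

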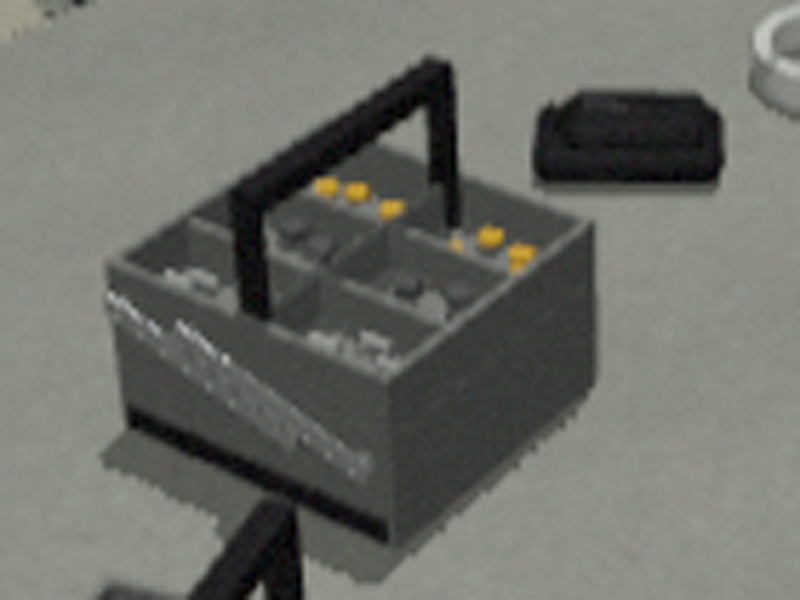

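The arms on the visible wall sit high at the far end (110,300 in the crop) and low at the near end (370,465). The pivots are therefore on the robot side, so case +x points to world −x and the tray swings towards the robot. I'll confirm this with depth on the arm pixels.

```bash
cat >> h.py <<'E'
def go(pos, jaw):
    """shift (units 0.1m, tool axes) and turn (rotvec/360deg) to tool-down pose with jaw angle (deg world, mod 180)"""
    from scipy.spatial.transform import Rotation as R
    s=bot.sense(); T=s['tool_rot']; p=s['tcp_pos']
    best=None
    for k in (0,180):
        a=np.deg2rad(jaw+k); y=np.array([np.cos(a),np.sin(a),0]); z=np.array([0,0,-1.]); x=np.cross(y,z)
        rv=R.from_matrix(T.T@np.stack([x,y,z],1)).as_rotvec()
        if best is None or np.linalg.norm(rv)<np.linalg.norm(best): best=rv
    print('t',round(s['clock'],2),'tcp',p.round(4),'shift',(T.T@(np.array(pos)-p)*10).round(3),'turn',(best/2/np.pi).round(4),'F',s['wrist_force'].round(1),'w',round(s['grip_width'],4),'q',s['qpos'].round(0))
E
python3 - <<'E'
from h import *
cm=camera_model('side'); d=np.load('side0.npy'); P=cloud(cm,d)
a=cv2.imread('pics/side0.png').astype(int)
v,u=np.mgrid[0:420,0:560]
c=np.array([.5375,.0485]);ex=-np.array([np.cos(np.deg2rad(8.1)),np.sin(np.deg2rad(8.1))]);ey=np.array([-ex[1],ex[0]])
L=(P[...,:2]-c)@np.stack([ex,ey],1)
m=(np.abs(L[...,0])<.085)&(np.abs(L[...,1]+.078)<.012)&(P[...,2]>.01)&(P[...,2]<.1)&(a.min(-1)>95)
for lo in np.arange(-.08,.08,.02):
    k=m&(L[...,0]>=lo)&(L[...,0]<lo+.02); print(round(lo,2),k.sum(),np.round(np.nanpercentile(P[...,2][k],[10,50,90]),3) if k.any() else '')
go([.537,.048,.25],8.1)
E
```

```text
-0.08 26 [0.072 0.077 0.094]
-0.06 21 [0.067 0.072 0.093]
-0.04 28 [0.063 0.078 0.094]
-0.02 20 [0.066 0.073 0.093]
0.0 23 [0.053 0.063 0.088]
0.02 24 [0.05  0.061 0.094]
0.04 26 [0.05  0.058 0.094]
0.06 21 [0.046 0.093 0.095]
t 0.7 tcp [ 0.2496 -0.573   0.2054] shift [ 5.115 -4.545 -0.445] turn [-0.     -0.     -0.2071] F [ 0.1  0.1 -0.6] w 0.0937 q [64. 24. -1. 92.  0. 64. -3.]
```

Request:
{"api": "step_arm", "payload": {"steps": [[[0.5,-0.5,-0.5,0,0,0,-1],[1,-1,-0.5,0,0,0,-1],[1,-1,-0.5,0,0,0,-1],[1,-1,-0.5,0,0,0,-1]]]}}

```text
clock: 1.1
tcp_pos: [0.3046, -0.437, 0.2572]
tool_rot: [[0.914, 0.405, 0.002], [0.405, -0.914, -0.001], [0.002, 0.002, -1.0]]
wrist_force: [0.7, -1.2, 0.7]
grip_width: 0.094
```

Depth confirms it: the arms are at z of about 0.077 on the far side and 0.048 on the robot side.

Request:
{"api": "step_arm", "payload": {"steps": [[[0.4,-0.4,0,0,0,-0.02,-1],[0.8,-0.7,0,0,0,-0.04,-1],[1,-0.9,0,0,0,-0.06,-1],[1,-0.9,0,0,0,-0.08,-1]]]}}

```text
clock: 1.5
tcp_pos: [0.3592, -0.3152, 0.2559]
tool_rot: [[0.602, 0.798, 0.001], [0.798, -0.602, 0.0], [0.001, 0.001, -1.0]]
wrist_force: [-0.5, -1.5, 0.4]
grip_width: 0.094
```

```bash
python3 -c "
from h import *
go([.537,.048,.25],8.1)"
```

```text
t 1.5 tcp [ 0.3592 -0.3152  0.2559] shift [ 3.97  -0.768  0.06 ] turn [ 1.000e-04 -0.000e+00 -1.254e-01] F [-0.5 -1.5  0.4] w 0.094 q [ 49.   6. -12. 109.   1.  65.  -1.]
```

Request:
{"api": "step_arm", "payload": {"steps": [[[0.5,0,0,0,0,-0.02,-1],[1,-0.1,0,0,0,-0.04,-1],[1,-0.2,0,0,0,-0.06,-1],[1,-0.2,0,0,0,-0.07,-1]]]}}

```text
clock: 1.9
tcp_pos: [0.4025, -0.226, 0.2556]
tool_rot: [[0.208, 0.978, -0.0], [0.978, -0.208, -0.0], [-0.0, -0.0, -1.0]]
wrist_force: [-0.2, 0.1, 0.3]
grip_width: 0.0942
```

```bash
python3 -c "
from h import *
go([.537,.048,.25],8.1)"
```

```text
t 1.9 tcp [ 0.4025 -0.226   0.2556] shift [2.96  0.746 0.055] turn [-0.      0.     -0.0559] F [-0.2  0.1  0.3] w 0.0942 q [ 43.   5. -19. 111.   2.  65.  12.]
```

Request:
{"api": "step_arm", "payload": {"steps": [[[0.5,0.1,0,0,0,-0.02,-1],[1,0.25,0,0,0,-0.04,-1],[1,0.25,0,0,0,-0.056,-1],[1,0.25,0,0,0,-0.056,-1]]]}}

```text
clock: 2.3
tcp_pos: [0.4487, -0.1344, 0.2554]
tool_rot: [[-0.138, 0.99, 0.0], [0.99, 0.138, 0.0], [0.0, 0.0, -1.0]]
wrist_force: [0.8, -1.0, 0.5]
grip_width: 0.0943
```

Request:
{"api": "step_arm", "payload": {"steps": [[[0.5,0,0,0,0,0,-1],[1,0,0,0,0,0,-1],[1,0,0,0,0,0,-1]]]}}

```text
clock: 2.6
tcp_pos: [0.4342, -0.0323, 0.2558]
tool_rot: [[-0.135, 0.991, 0.001], [0.991, 0.135, -0.0], [-0.0, 0.001, -1.0]]
wrist_force: [-0.2, -1.8, 0.4]
grip_width: 0.094
```

```bash
python3 -c "
from h import *
go([.5375,.0485,.22],8.1)
im,d=snapshot('wrist');save('w1',im);cm=camera_model('wrist')
for r in pinpoint('wrist','tray_handle'):
  u,v=map(int,r['pixel']);print(r,world(cm,d[v,u],(u,v)))
"
```

```text
t 2.6 tcp [ 0.4342 -0.0323  0.2558] shift [0.661 1.133 0.359] turn [ 0.0001  0.     -0.001 ] F [-0.2 -1.8  0.4] w 0.094 q [ 31.   2. -31. 113.   1.  65.   7.]
{'pixel': [403.0, 143.4], 'score': 0.71} [0.53669739 0.0441619  0.15269769]
```

View pics/w1.png

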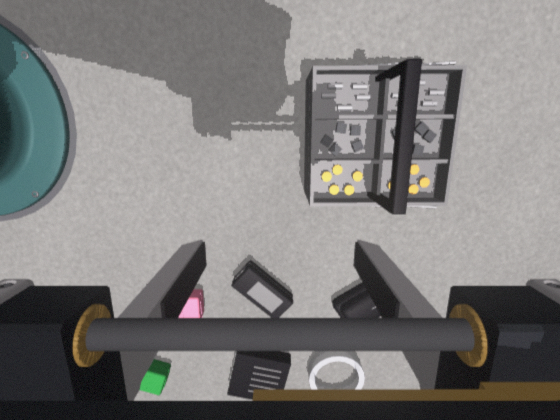

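Wrist view: the far case's handle bar runs (412,65)–(398,210), and the brick is at (263,288). Moving above the handle.

Request:
{"api": "step_arm", "payload": {"steps": [[[0.4,0.4,0,0,0,0,-1],[0.66,0.8,0,0,0,0,-1],[0.66,1.0,0,0,0,0,-1],[0.66,1.0,0,0,0,0,-1]]]}}

```text
clock: 3.1
tcp_pos: [0.5273, 0.0417, 0.2545]
tool_rot: [[-0.131, 0.991, -0.001], [0.991, 0.131, 0.001], [0.001, -0.001, -1.0]]
wrist_force: [-0.7, -0.9, 0.6]
grip_width: 0.0942
```

```bash
python3 -c "
from h import *
im,d=snapshot('wrist');save('w2',im);cm=camera_model('wrist')
for r in pinpoint('wrist','tray_handle'):
  u,v=map(int,r['pixel']);print(r,world(cm,d[v,u],(u,v)))
P=cloud(cm,d);z=P[...,2]
m=(z>.145)&(z<.16)&(np.hypot(P[...,0]-.537,P[...,1]-.048)<.09);r=cv2.minAreaRect(P[m][:,:2].astype(np.float32));print(m.sum(),r)
go([.5375,.0485,.126],8.1)
"
```

```text
{'pixel': [292.5, 206.0], 'score': 0.6} [0.53634111 0.04963974 0.15410144]
2058 ((0.5369489192962646, 0.048586905002593994), (0.014014624059200287, 0.1361743062734604), 7.8284220695495605)
t 3.2 tcp [0.5252 0.0409 0.2547] shift [0.059 0.134 1.287] turn [-0.0002 -0.0001 -0.0017] F [ 0.9 -0.5 -0.6] w 0.094 q [ 22.  14. -35. 102.   9.  67.  -8.]
```

View pics/w2.png

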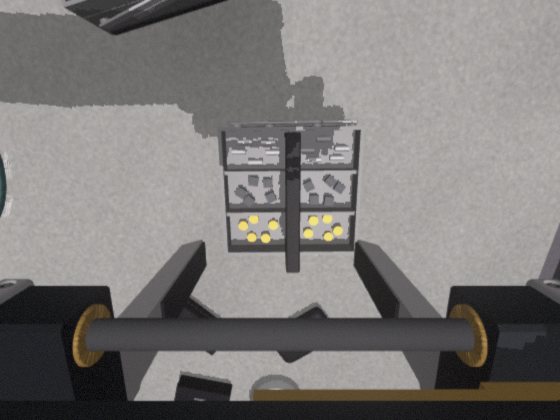

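The handle bar at (293,200) lies between the jaws, at (0.537, 0.0486). Descending.

Request:
{"api": "step_arm", "payload": {"steps": [[[0.06,0.13,0.3,0,0,-0.002,-1],[0.06,0.13,0.7,0,0,-0.002,-1],[0.06,0.13,1.0,0,0,-0.002,-1],[0.06,0.13,1.0,0,0,-0.002,-1]]]}}

```text
clock: 3.6
tcp_pos: [0.5349, 0.0482, 0.1525]
tool_rot: [[-0.144, 0.99, -0.006], [0.99, 0.144, -0.001], [0.0, -0.006, -1.0]]
wrist_force: [-0.2, 0.2, 1.0]
grip_width: 0.0941
```

Request:
{"api": "step_arm", "payload": {"steps": [[[0,0,0.15,0,0,0,-1],[0,0,0.29,0,0,0,-1],[0,0,0.29,0,0,0,-1]]]}}

```text
clock: 3.9
tcp_pos: [0.5367, 0.0498, 0.1255]
tool_rot: [[-0.146, 0.989, -0.001], [0.989, 0.146, -0.0], [-0.0, -0.001, -1.0]]
wrist_force: [0.7, -0.3, 0.3]
grip_width: 0.094
```

```bash
python3 -c "
from h import *
go([.537,.0486,.126],7.9)
"
```

```text
t 3.9 tcp [0.5367 0.0498 0.1255] shift [-0.012  0.001 -0.005] turn [-0.0002  0.      0.0013] F [ 0.7 -0.3  0.3] w 0.094 q [ 18.  24. -33. 108.  16.  53. -14.]
```

Request:
{"api": "step_arm", "payload": {"steps": [[[0,0,0,0,0,0,1],[0,0,0,0,0,0,1],[0,0,0,0,0,0,1],[0,0,0,0,0,0,1],[0,0,0,0,0,0,1]]], "force": 25}}

```text
clock: 4.4
tcp_pos: [0.5374, 0.0503, 0.1267]
tool_rot: [[-0.146, 0.989, 0.0], [0.989, 0.146, -0.0], [-0.0, 0.0, -1.0]]
wrist_force: [0.1, -0.0, 0.7]
grip_width: 0.0572
```

Request:
{"api": "step_arm", "payload": {"steps": [[[0,0,0,0,0,0,1],[0,0,0,0,0,0,1],[0,0,0,0,0,0,1]]], "force": 25}}

```text
clock: 4.7
tcp_pos: [0.5373, 0.0503, 0.1264]
tool_rot: [[-0.146, 0.989, -0.0], [0.989, 0.146, 0.0], [0.0, -0.0, -1.0]]
wrist_force: [-1.1, 0.0, 0.0]
grip_width: 0.0334
```

Run:
```python
from h import *
go([.537,.0486,.126],8)
# arc offsets: along tool -y (case +x = -tool y), up = -tool z
for q in np.arange(0,2.31,.1):
    print(round(q,1),'y',round(-(np.cos(.3)-np.cos(.3+q)),3),'z',round(-(np.sin(.3+q)-np.sin(.3)),3))
```

```text
t 4.7 tcp [0.5373 0.0503 0.1264] shift [-0.016 -0.005  0.004] turn [-0.     -0.      0.0012] F [-1.1  0.   0. ] w 0.0334 q [ 18.  24. -33. 108.  16.  53. -14.]
0.0 y -0.0 z -0.0
0.1 y -0.034 z -0.094
0.2 y -0.078 z -0.184
0.3 y -0.13 z -0.269
0.4 y -0.19 z -0.349
0.5 y -0.259 z -0.422
0.6 y -0.334 z -0.488
0.7 y -0.415 z -0.546
0.8 y -0.502 z -0.596
0.9 y -0.593 z -0.637
1.0 y -0.688 z -0.668
1.1 y -0.785 z -0.69
1.2 y -0.885 z -0.702
1.3 y -0.985 z -0.704
1.4 y -1.084 z -0.696
1.5 y -1.183 z -0.678
1.6 y -1.279 z -0.651
1.7 y -1.371 z -0.614
1.8 y -1.46 z -0.568
1.9 y -1.544 z -0.513
2.0 y -1.622 z -0.45
2.1 y -1.693 z -0.38
2.2 y -1.756 z -0.303
2.3 y -1.812 z -0.22
```

Request:
{"api": "step_arm", "payload": {"steps": [[[0,0,0,0,0,0,1],[0,0,0,0,0,0,1],[0,0,0,0,0,0,1],[0,0,0,0,0,0,1]]], "force": 25}}

```text
clock: 5.1
tcp_pos: [0.5384, 0.0505, 0.1269]
tool_rot: [[-0.146, 0.989, 0.002], [0.989, 0.146, 0.001], [0.0, 0.002, -1.0]]
wrist_force: [6.2, 0.3, -1.0]
grip_width: 0.0137
```

Request:
{"api": "step_arm", "payload": {"steps": [[[0,-0.03,-0.09,0,0,0,1],[0,-0.08,-0.18,0,0,0,1],[0,-0.13,-0.27,0,0,0,1],[0,-0.19,-0.35,0,0,0,1],[0,-0.26,-0.42,0,0,0,1]]]}}

```text
clock: 5.6
tcp_pos: [0.5123, 0.0468, 0.1692]
tool_rot: [[-0.146, 0.989, 0.002], [0.989, 0.146, 0.001], [0.0, 0.002, -1.0]]
wrist_force: [6.3, 2.1, -0.1]
grip_width: 0.0137
```

Request:
{"api": "step_arm", "payload": {"steps": [[[0,-0.08,-0.07,0,0,0,1],[0,-0.16,-0.12,0,0,0,1],[0,-0.24,-0.17,0,0,0,1],[0,-0.33,-0.21,0,0,0,1],[0,-0.43,-0.25,0,0,0,1]]]}}

```text
clock: 6.1
tcp_pos: [0.4687, 0.0405, 0.1938]
tool_rot: [[-0.147, 0.989, 0.001], [0.989, 0.147, 0.001], [0.0, 0.001, -1.0]]
wrist_force: [0.7, 2.7, -5.3]
grip_width: 0.0136
```

```bash
python3 -c "
from h import *
im,d=snapshot('side');save('s1',im);go([.537,.0486,.126],8)
"
```

```text
t 6.15 tcp [0.4673 0.0403 0.194 ] shift [-0.02   0.702  0.68 ] turn [-0.0001  0.      0.0012] F [1.3 3.8 5.2] w 0.0134 q [ 24.  11. -36. 114.   8.  58.  -7.]
```

View pics/s1.png

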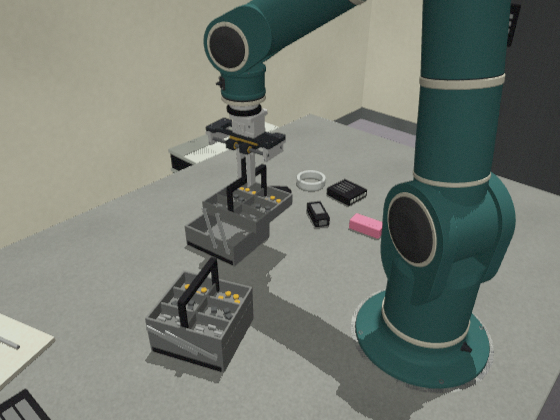

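The side view shows the tray lifted and swinging towards the robot, with the steel arms upright. Continuing along the arc.

Request:
{"api": "step_arm", "payload": {"steps": [[[0,-0.1,-0.02,0,0,0,1],[0,-0.2,-0.03,0,0,0,1],[0,-0.3,-0.03,0,0,0,1],[0,-0.4,-0.03,0,0,0,1],[0,-0.49,-0.01,0,0,0,1]]]}}

```text
clock: 6.65
tcp_pos: [0.419, 0.0332, 0.1937]
tool_rot: [[-0.147, 0.989, -0.002], [0.989, 0.147, 0.0], [0.001, -0.002, -1.0]]
wrist_force: [1.9, 6.7, -7.0]
grip_width: 0.0136
```

Request:
{"api": "step_arm", "payload": {"steps": [[[0,-0.1,0.03,0,0,0,1],[0,-0.19,0.06,0,0,0,1],[0,-0.28,0.11,0,0,0,1],[0,-0.36,0.16,0,0,0,1],[0,-0.44,0.23,0,0,0,1]]]}}

```text
clock: 7.15
tcp_pos: [0.3769, 0.0272, 0.1708]
tool_rot: [[-0.147, 0.989, 0.001], [0.989, 0.147, 0.001], [0.001, 0.001, -1.0]]
wrist_force: [15.1, 9.0, -19.0]
grip_width: 0.0137
```

```bash
python3 -c "
from h import *
go([.537-.181*.99,.0498-.181*.14,.1265+.022],8)
"
```

```text
t 7.15 tcp [0.3769 0.0272 0.1708] shift [ 0.001 -0.193  0.223] turn [ 0.0002 -0.0002  0.0012] F [ 15.1   9.  -19. ] w 0.0137 q [ 27.   2. -36. 126.   1.  52.  -1.]
```

Request:
{"api": "step_arm", "payload": {"steps": [[[0.01,-0.06,0.08,0,0,0,1],[0.02,-0.12,0.16,0,0,0,1],[0.02,-0.17,0.23,0,0,0,1],[0.02,-0.17,0.23,0,0,0,1]]]}}

```text
clock: 7.55
tcp_pos: [0.3591, 0.0254, 0.1481]
tool_rot: [[-0.146, 0.989, -0.001], [0.989, 0.146, -0.001], [-0.001, -0.001, -1.0]]
wrist_force: [-1.3, -3.7, -0.4]
grip_width: 0.0141
```

```bash
python3 -c "
from h import *
go([.537-.181*.99,.0498-.181*.14,.1265+.022],8)
im,d=snapshot('side');save('s2',im)
"
```

```text
t 7.55 tcp [0.3591 0.0254 0.1481] shift [-0.008 -0.014 -0.004] turn [-0.0001  0.0001  0.0011] F [-1.3 -3.7 -0.4] w 0.0141 q [ 27.   2. -36. 130.   2.  49.  -2.]
```

View pics/s2.png

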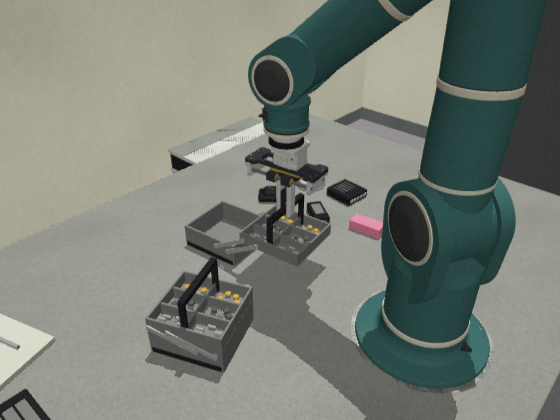

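The tray is open at the stop. Releasing and rising.

Request:
{"api": "step_arm", "payload": {"steps": [[[0,0,0,0,0,0,-1],[0,0,0,0,0,0,-1],[0,0,0,0,0,0,-1],[0,0,0,0,0,0,-1],[0,0,0,0,0,0,-1]]]}}

```text
clock: 8.1
tcp_pos: [0.3599, 0.0261, 0.1484]
tool_rot: [[-0.146, 0.989, -0.0], [0.989, 0.146, 0.0], [0.0, -0.0, -1.0]]
wrist_force: [0.0, 0.3, 0.3]
grip_width: 0.0506
```

Request:
{"api": "step_arm", "payload": {"steps": [[[0,0,-0.2,0,0,0,-1],[0,0,-0.5,0,0,0,-1],[0,0,-0.9,0,0,0,-1],[0,0,-0.9,0,0,0,-1]]]}}

```text
clock: 8.5
tcp_pos: [0.3618, 0.0263, 0.2423]
tool_rot: [[-0.146, 0.989, 0.006], [0.989, 0.146, -0.001], [-0.002, 0.006, -1.0]]
wrist_force: [0.9, -0.6, -1.1]
grip_width: 0.0825
```

```bash
python3 -c "
from h import *
im,d=snapshot('top');save('t2',im);P=cloud(camera_model('top'),d)
v,u=np.mgrid[0:420,0:560];z=P[...,2]
b=(u>322)&(u<366)&(v>190)&(v<242)&(z>.02)
for lo in (.02,.026):
  p=P[b&(z>lo)&(z<.035)][:,:2].astype(np.float32);print(cv2.minAreaRect(p),p.mean(0))
im,d=snapshot('side')
cm=camera_model('side')
for r in pinpoint('side','power_brick'): u,v=map(int,r['pixel']);print(r,world(cm,d[v,u],(u,v)))
go([.428,-.194,.24],56)
"
```

```text
((0.4288790822029114, -0.19496440887451172), (0.042080484330654144, 0.09298703819513321), 55.660057067871094) [ 0.4276749  -0.19401762]
((0.42841851711273193, -0.19453725218772888), (0.04192480072379112, 0.08997662365436554), 56.034210205078125) [ 0.42819455 -0.19430384]
{'pixel': [317.2, 219.2], 'score': 0.89} [ 0.32638466 -0.05352662  0.11551673]
{'pixel': [368.3, 227.3], 'score': 0.8} [ 0.2803107  -0.22169464  0.02699261]
t 8.65 tcp [0.3597 0.026  0.2381] shift [-2.276  0.354 -0.019] turn [-0.      0.     -0.1322] F [ 0.2  0.6 -0.6] w 0.0925 q [ 29.  -7. -35. 123.  -4.  63.   5.]
```

View pics/t2.png

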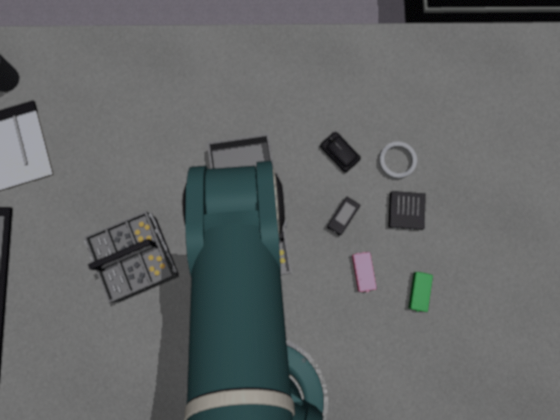

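Request:
{"api": "step_arm", "payload": {"steps": [[[-0.4,0.1,0,0,0,0,-1],[-0.8,0.15,0,0,0,0,-1],[-1,0.15,0,0,0,0,-1],[-1,0.15,0,0,0,0,-1]]]}}

```text
clock: 9.05
tcp_pos: [0.3889, -0.0726, 0.237]
tool_rot: [[-0.143, 0.99, -0.003], [0.99, 0.143, 0.001], [0.002, -0.002, -1.0]]
wrist_force: [0.6, 0.4, 0.1]
grip_width: 0.0941
```

Request:
{"api": "step_arm", "payload": {"steps": [[[-0.4,0.1,0,0,0,-0.02,-1],[-0.8,0.15,0,0,0,-0.04,-1],[-1,0.2,0,0,0,-0.06,-1],[-1,0.2,0,0,0,-0.08,-1],[-1,0.2,0,0,0,-0.1,-1]]]}}

```text
clock: 9.55
tcp_pos: [0.4236, -0.1661, 0.2372]
tool_rot: [[-0.704, 0.711, -0.002], [0.711, 0.704, 0.002], [0.002, -0.0, -1.0]]
wrist_force: [-0.2, 0.0, -0.2]
grip_width: 0.0942
```

```bash
python3 -c "
from h import *
go([.4283,-.1944,.24],56)
"
```

```text
t 9.55 tcp [ 0.4236 -0.1661  0.2372] shift [-0.235 -0.166 -0.029] turn [-0.     -0.0004 -0.0313] F [-0.2  0.  -0.2] w 0.0942 q [ 40.   5. -24. 113.   2.  63.  60.]
```

Request:
{"api": "step_arm", "payload": {"steps": [[[-0.23,-0.17,0.2,0,0,-0.02,-1],[-0.23,-0.17,0.6,0,0,-0.031,-1],[-0.23,-0.17,0.9,0,0,-0.031,-1],[-0.23,-0.17,0.9,0,0,-0.031,-1]]]}}

```text
clock: 9.95
tcp_pos: [0.4255, -0.1931, 0.1447]
tool_rot: [[-0.825, 0.565, -0.006], [0.565, 0.825, 0.004], [0.007, -0.0, -1.0]]
wrist_force: [-0.0, -0.0, 0.9]
grip_width: 0.0938
```

```bash
python3 -c "
from h import *
im,d=snapshot('wrist');save('w3',im);cm=camera_model('wrist')
P=cloud(cm,d);z=P[...,2]
m=(z>.024)&(z<.036)&(np.hypot(P[...,0]-.428,P[...,1]+.194)<.06);r=cv2.minAreaRect(P[m][:,:2].astype(np.float32));print(m.sum(),r)
go([.4283,-.1944,.005],56)
"
```

```text
3593 ((0.4310538172721863, -0.19500669836997986), (0.041942477226257324, 0.09031371772289276), 56.57212829589844)
t 10.0 tcp [ 0.4268 -0.1936  0.1471] shift [-0.023  0.002  1.421] turn [ 0.     -0.0007 -0.0011] F [ 1.  -0.2 -0.1] w 0.0937 q [ 41.  13. -23. 117.   7.  51.  70.]
```

View pics/w3.png

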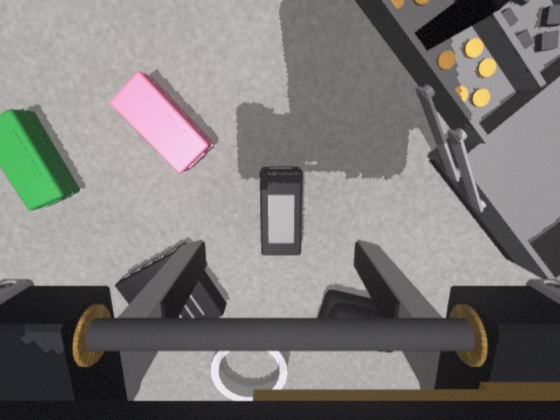

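Brick (281,210) is centred and aligned between the fingers. The pink (160,122) and green (35,160) blocks are clear. Descending.

Request:
{"api": "step_arm", "payload": {"steps": [[[-0.03,0.01,0.4,0,-0.0005,-0.001,-1],[-0.03,0.01,0.8,0,-0.0005,-0.001,-1],[-0.03,0.01,1,0,-0.0005,-0.001,-1],[-0.03,0.01,1,0,-0.0005,-0.001,-1]]]}}

```text
clock: 10.4
tcp_pos: [0.4304, -0.1951, 0.0477]
tool_rot: [[-0.829, 0.56, 0.0], [0.56, 0.829, -0.0], [-0.001, -0.0, -1.0]]
wrist_force: [-0.4, -0.1, 1.3]
grip_width: 0.094
```

```bash
python3 -c "
from h import *
go([.4293,-.1947,.005],56.2)
"
```

```text
t 10.4 tcp [ 0.4304 -0.1951  0.0477] shift [ 0.011 -0.003  0.427] turn [-0.      0.0001 -0.0007] F [-0.4 -0.1  1.3] w 0.094 q [ 38.  23. -20. 120.  13.  39.  65.]
```

Request:
{"api": "step_arm", "payload": {"steps": [[[0.01,0,0.2,0,0,0,-1],[0.01,0,0.42,0,0,0,-1],[0.01,0,0.42,0,0,0,1],[0.01,0,0.42,0,0,0,1],[0.01,0,0.42,0,0,0,1]]], "force": 30}}

```text
clock: 10.9
tcp_pos: [0.4311, -0.1957, 0.0082]
tool_rot: [[-0.828, 0.56, 0.005], [0.56, 0.828, -0.003], [-0.005, 0.0, -1.0]]
wrist_force: [0.1, -0.5, 0.0]
grip_width: 0.0736
```

Request:
{"api": "step_arm", "payload": {"steps": [[[0,0,0,0,0,0,1],[0,0,0,0,0,0,1],[0,0,0,0,0,0,1],[0,0,0,0,0,0,1],[0,0,0,0,0,0,1]]], "force": 30}}

```text
clock: 11.4
tcp_pos: [0.4301, -0.1953, 0.0066]
tool_rot: [[-0.828, 0.56, 0.003], [0.56, 0.828, -0.002], [-0.003, 0.0, -1.0]]
wrist_force: [-1.0, 0.7, 6.3]
grip_width: 0.0416
```

Request:
{"api": "step_arm", "payload": {"steps": [[[0,0,-0.2,0,0,0,1],[0,0,-0.5,0,0,0,1],[0,0,-0.9,0,0,0,1],[0,0,-1,0,0,0,1]]]}}

```text
clock: 11.8
tcp_pos: [0.431, -0.1957, 0.1095]
tool_rot: [[-0.828, 0.56, 0.006], [0.56, 0.828, -0.004], [-0.007, 0.0, -1.0]]
wrist_force: [0.4, -0.5, -4.4]
grip_width: 0.0415
```

Request:
{"api": "step_arm", "payload": {"steps": [[[0,0.2,-0.4,0,0,0,1],[0,0.6,-0.7,0,0,0,1],[0,1,-0.7,0,0,0,1],[0,1,-0.7,0,0,0,1]]]}}

```text
clock: 12.2
tcp_pos: [0.4879, -0.1078, 0.1767]
tool_rot: [[-0.831, 0.556, 0.004], [0.556, 0.831, -0.001], [-0.004, 0.002, -1.0]]
wrist_force: [-1.1, -1.5, -3.8]
grip_width: 0.042
```

```bash
python3 -c "
from h import *
go([.549,.050,.15],98.0)
im,d=snapshot('side');save('s3',im)
"
```

```text
t 12.2 tcp [ 0.4879 -0.1078  0.1767] shift [0.37  1.651 0.269] turn [ 1.00e-04  7.00e-04 -1.16e-01] F [-1.1 -1.5 -3.8] w 0.042 q [ 32.  15. -27. 111.   8.  56.  58.]
```

View pics/s3.png

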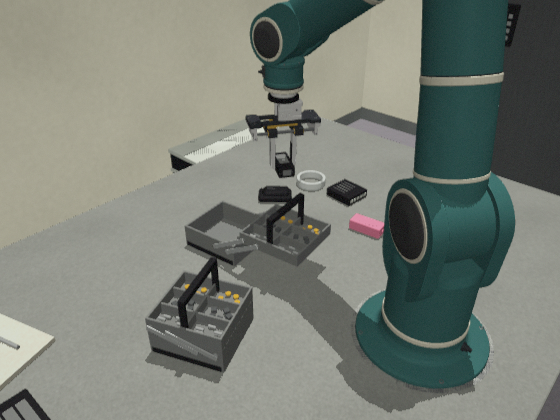

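The brick hangs level in the gripper at (284,165), the tray stays open (287,228) and the compartment is free (220,230).

Request:
{"api": "step_arm", "payload": {"steps": [[[0.1,0.4,0,0,0,-0.02,1],[0.2,0.8,0,0,0,-0.04,1],[0.3,1,0,0,0,-0.06,1],[0.3,1,0,0,0,-0.08,1],[0.3,1,0,0,0,-0.1,1]]]}}

```text
clock: 12.75
tcp_pos: [0.5161, -0.0126, 0.1752]
tool_rot: [[-0.999, -0.04, 0.001], [-0.04, 0.999, -0.002], [-0.001, -0.002, -1.0]]
wrist_force: [-0.6, -0.1, -3.4]
grip_width: 0.0417
```

```bash
python3 -c "
from h import *
go([.549,.050,.15],98.0)
"
```

```text
t 12.75 tcp [ 0.5161 -0.0126  0.1752] shift [-0.353  0.613  0.252] turn [-0.0003  0.0001 -0.0159] F [-0.6 -0.1 -3.4] w 0.0417 q [ 28.  18. -35. 109.  12.  57.  79.]
```

Request:
{"api": "step_arm", "payload": {"steps": [[[-0.2,0.3,0,0,0,-0.016,1],[-0.35,0.61,0.1,0,0,-0.016,1],[-0.35,0.61,0.4,0,0,-0.016,1],[-0.35,0.61,0.6,0,0,-0.016,1],[-0.35,0.61,0.6,0,0,-0.016,1]]]}}

```text
clock: 13.25
tcp_pos: [0.5477, 0.0485, 0.113]
tool_rot: [[-0.991, -0.134, -0.003], [-0.134, 0.991, -0.002], [0.003, -0.002, -1.0]]
wrist_force: [0.1, -0.8, -3.0]
grip_width: 0.0416
```

```bash
python3 -c "
from h import *
im,d=snapshot('wrist');save('w4',im)
im,d=snapshot('side');save('s4',im)
go([.549,.050,.013],98.0)
"
```

```text
t 13.35 tcp [0.5496 0.0489 0.1162] shift [0.006 0.014 1.032] turn [-0.0003  0.0002 -0.0009] F [ 0.   0.4 -3. ] w 0.0418 q [ 20.  26. -35. 107.  19.  53.  73.]
```

View pics/w4.png

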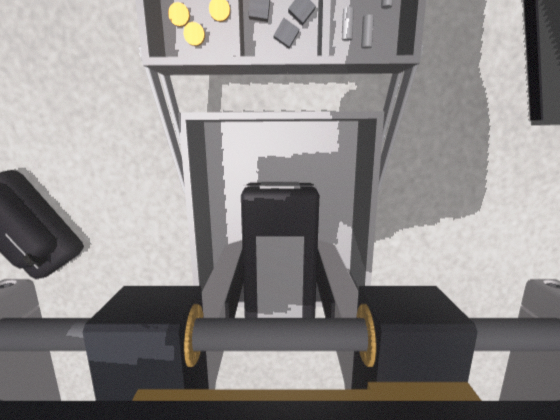

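View pics/s4.png

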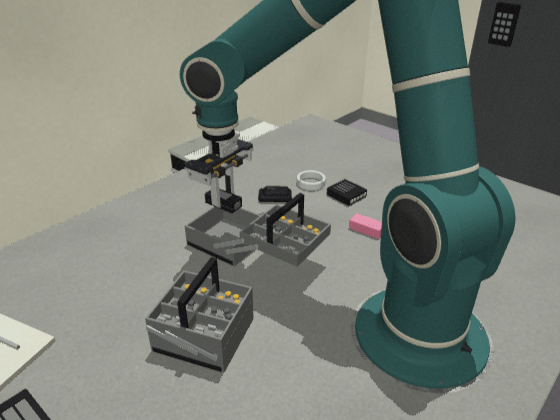

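The brick is centred over the compartment (walls at 190 and 375, brick at 280 in the wrist view). Lowering.

Request:
{"api": "step_arm", "payload": {"steps": [[[0,0.01,0.3,0,0,0,1],[0,0.01,0.6,0,0,0,1],[0,0.01,0.85,0,0,0,1],[0,0.01,0.95,0,0,0,1],[0,0.01,0.95,0,0,0,1]]]}}

```text
clock: 13.85
tcp_pos: [0.5499, 0.05, 0.0213]
tool_rot: [[-0.991, -0.133, 0.002], [-0.133, 0.991, -0.002], [-0.002, -0.002, -1.0]]
wrist_force: [-0.0, -0.1, -2.0]
grip_width: 0.0417
```

```bash
python3 -c "
from h import *
go([.549,.050,.0125],98.0)
"
```

```text
t 13.85 tcp [0.5499 0.05   0.0213] shift [0.009 0.001 0.088] turn [-0.0003  0.0002 -0.0009] F [-0.  -0.1 -2. ] w 0.0417 q [ 16.  34. -31. 110.  25.  43.  68.]
```

Request:
{"api": "step_arm", "payload": {"steps": [[[0.01,0,0.05,0,0,0,1],[0.01,0,0.08,0,0,0,1],[0.01,0,0.08,0,0,0,1],[0.01,0,0.08,0,0,0,-0.3],[0.01,0,0.08,0,0,0,-0.3]]]}}

```text
clock: 14.35
tcp_pos: [0.5495, 0.0502, 0.0138]
tool_rot: [[-0.991, -0.134, 0.003], [-0.134, 0.991, -0.002], [-0.003, -0.002, -1.0]]
wrist_force: [0.5, 0.3, 0.0]
grip_width: 0.0543
```

Request:
{"api": "step_arm", "payload": {"steps": [[[0,0,0,0,0,0,-0.3],[0,0,0,0,0,0,-0.3],[0,0,-0.2,0,0,0,-0.3],[0,0,-0.5,0,0,0,-0.3],[0,0,-1,0,0,0,-0.3]]]}}

```text
clock: 14.85
tcp_pos: [0.5472, 0.0502, 0.1126]
tool_rot: [[-0.991, -0.134, -0.002], [-0.134, 0.991, -0.001], [0.002, -0.001, -1.0]]
wrist_force: [0.4, -0.6, 1.0]
grip_width: 0.061
```

Request:
{"api": "step_arm", "payload": {"steps": [[[0,0,-0.4,0,0,0,-1],[0,0,-0.8,0,0,0,-1],[0,0,-1,0,0,0,-1]]]}}

```text
clock: 15.15
tcp_pos: [0.5494, 0.0508, 0.2168]
tool_rot: [[-0.991, -0.134, 0.006], [-0.134, 0.991, -0.002], [-0.006, -0.003, -1.0]]
wrist_force: [0.2, 0.5, -1.1]
grip_width: 0.0813
```

```bash
python3 -c "
from h import *
im,d=snapshot('wrist');save('w5',im);P=cloud(camera_model('wrist'),d)
z=P[...,2]
m=(z>.029)&(z<.045)&(np.hypot(P[...,0]-.549,P[...,1]-.05)<.056);print(m.sum(),cv2.minAreaRect(P[m][:,:2].astype(np.float32)),np.nanpercentile(z[m],[5,50,95]))
go([.359,.0245,.26],8.0)
"
```

```text
2506 ((0.5493203401565552, 0.05062529817223549), (0.0899038016796112, 0.04203323647379875), 7.506795406341553) [0.0350626  0.03701559 0.03836146]
t 15.2 tcp [0.5502 0.051  0.2186] shift [ 1.926 -0.007 -0.429] turn [0.0006 0.0014 0.2492] F [1.7 0.2 3.3] w 0.086 q [ 23.  19. -38. 101.  13.  63.  78.]
```

View pics/w5.png

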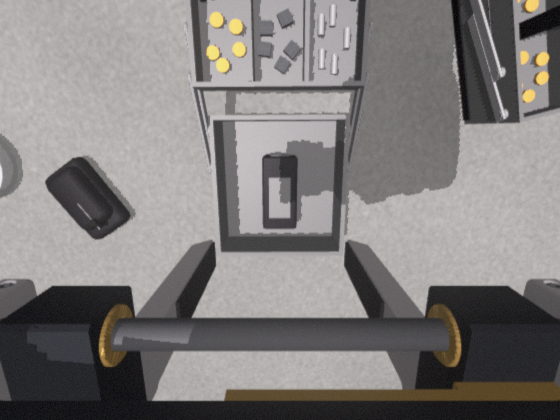

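The brick lies flat in the compartment (280,190), top at z ≈ 0.036, case-frame centre about (−12, 0) mm. Returning to the handle.

Request:
{"api": "step_arm", "payload": {"steps": [[[0.1,0,-0.3,0,0,0.02,-1],[0.3,0,-0.4,0,0,0.04,-1],[0.6,0,-0.4,0,0,0.06,-1],[0.8,0,-0.4,0,0,0.08,-1],[1,0,-0.4,0,0,0.1,-1]]]}}

```text
clock: 15.7
tcp_pos: [0.4483, 0.037, 0.253]
tool_rot: [[-0.878, 0.479, 0.003], [0.479, 0.878, -0.002], [-0.003, -0.0, -1.0]]
wrist_force: [-0.1, -0.0, 0.4]
grip_width: 0.0939
```

```bash
python3 -c "
from h import *
go([.359,.0245,.25],8.0)
"
```

```text
t 15.7 tcp [0.4483 0.037  0.253 ] shift [ 0.724 -0.537  0.028] turn [0.0002 0.0005 0.1483] F [-0.1 -0.   0.4] w 0.0939 q [ 25.   4. -35. 112.   3.  64.  50.]
```

Request:
{"api": "step_arm", "payload": {"steps": [[[0.2,-0.15,0,0,0,0.02,-1],[0.4,-0.3,0,0,0,0.04,-1],[0.6,-0.45,0,0,0,0.06,-1],[0.72,-0.54,0,0,0,0.08,-1],[0.72,-0.54,0,0,0,0.1,-1]]]}}

```text
clock: 16.2
tcp_pos: [0.3589, 0.0234, 0.2529]
tool_rot: [[-0.429, 0.903, 0.003], [0.903, 0.429, -0.003], [-0.004, 0.001, -1.0]]
wrist_force: [1.0, 0.6, 0.3]
grip_width: 0.094
```

Request:
{"api": "step_arm", "payload": {"steps": [[[0,0,0,0,0,0.02,-1],[0,0,0,0,0,0.04,-1],[0,0,0,0,0,0.048,-1],[0,0,0,0,0,0.048,-1]]]}}

```text
clock: 16.6
tcp_pos: [0.3602, 0.0237, 0.2528]
tool_rot: [[-0.145, 0.989, 0.003], [0.989, 0.145, -0.002], [-0.002, 0.002, -1.0]]
wrist_force: [0.0, -0.6, 0.3]
grip_width: 0.094
```

```bash
python3 -c "
from h import *
im,d=snapshot('wrist');save('w6',im);cm=camera_model('wrist')
P=cloud(cm,d);z=P[...,2]
m=(z>.165)&(z<.185)&(np.hypot(P[...,0]-.359,P[...,1]-.025)<.085);r=cv2.minAreaRect(P[m][:,:2].astype(np.float32));print(m.sum(),r,np.nanmedian(z[m]))
go([.359,.0245,.1485],8.0)
"
```

```text
2346 ((0.3592888116836548, 0.023800741881132126), (0.01344804372638464, 0.13774515688419342), 8.044142723083496) 0.17505568481040878
t 16.65 tcp [0.3602 0.0237 0.2528] shift [ 0.012 -0.013  1.043] turn [0.0004 0.0004 0.0014] F [-0.7  0.4 -0.4] w 0.094 q [ 30.  -8. -35. 122.  -5.  65.   6.]
```

View pics/w6.png

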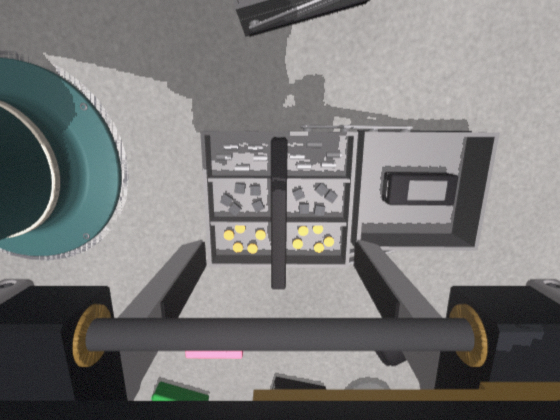

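The bar (279,210) is centred between the jaws, at (0.3593, 0.0238), angle 8.04°. Descending and gripping.

Request:
{"api": "step_arm", "payload": {"steps": [[[0,-0.01,0.3,0,0,0.001,-1],[0,-0.01,0.7,0,0,0.001,-1],[0,-0.01,1.0,0,0,0.001,-1],[0,-0.01,1.0,0,0,0.001,-1]]]}}

```text
clock: 17.05
tcp_pos: [0.3575, 0.0236, 0.1504]
tool_rot: [[-0.142, 0.99, -0.003], [0.99, 0.142, -0.001], [-0.0, -0.003, -1.0]]
wrist_force: [0.2, 0.9, 0.3]
grip_width: 0.0941
```

Request:
{"api": "step_arm", "payload": {"steps": [[[0,0,0.04,0,0,0,1],[0,0,0.04,0,0,0,1],[0,0,0.04,0,0,0,1],[0,0,0.04,0,0,0,1],[0,0,0.04,0,0,0,1]]], "force": 25}}

```text
clock: 17.55
tcp_pos: [0.3599, 0.0234, 0.1494]
tool_rot: [[-0.14, 0.99, 0.004], [0.99, 0.14, -0.002], [-0.003, 0.003, -1.0]]
wrist_force: [0.2, 0.6, -0.3]
grip_width: 0.0574
```

Request:
{"api": "step_arm", "payload": {"steps": [[[0,0,0,0,0,0,1],[0,0,0,0,0,0,1],[0,0,0,0,0,0,1]]]}}

```text
clock: 17.85
tcp_pos: [0.3596, 0.0234, 0.1489]
tool_rot: [[-0.14, 0.99, 0.003], [0.99, 0.14, -0.002], [-0.002, 0.002, -1.0]]
wrist_force: [-0.3, 0.1, 1.3]
grip_width: 0.0335
```

Request:
{"api": "step_arm", "payload": {"steps": [[[0,0,0,0,0,0,1],[0,0,0,0,0,0,1],[0,0,0,0,0,0,1],[0,0,0,0,0,0,1]]]}}

```text
clock: 18.25
tcp_pos: [0.3595, 0.0234, 0.1488]
tool_rot: [[-0.14, 0.99, 0.002], [0.99, 0.14, -0.002], [-0.002, 0.002, -1.0]]
wrist_force: [-1.8, 0.1, 1.3]
grip_width: 0.0137
```

Run:
```python
from h import *
go([.537,.0486,.1265],8.0)
f=lambda q:(np.cos(.3)-np.cos(.3+q),np.sin(.3+q)-np.sin(.3))
for q in np.arange(2.3,-.01,-.1):
    a,b=f(q); A,B=f(2.3); print(round(q,1),'y',round(A-a,2),'z',round(B-b,2))
```

```text
t 18.25 tcp [0.3595 0.0234 0.1488] shift [1.000e-03 1.793e+00 2.270e-01] turn [0.0003 0.0003 0.0002] F [-1.8  0.1  1.3] w 0.0137 q [ 29.   2. -38. 130.   2.  49.  -2.]
2.3 y 0.0 z 0.0
2.2 y 0.06 z -0.08
2.1 y 0.12 z -0.16
2.0 y 0.19 z -0.23
1.9 y 0.27 z -0.29
1.8 y 0.35 z -0.35
1.7 y 0.44 z -0.39
1.6 y 0.53 z -0.43
1.5 y 0.63 z -0.46
1.4 y 0.73 z -0.48
1.3 y 0.83 z -0.48
1.2 y 0.93 z -0.48
1.1 y 1.03 z -0.47
1.0 y 1.12 z -0.45
0.9 y 1.22 z -0.42
0.8 y 1.31 z -0.38
0.7 y 1.4 z -0.33
0.6 y 1.48 z -0.27
0.5 y 1.55 z -0.2
0.4 y 1.62 z -0.13
0.3 y 1.68 z -0.05
0.2 y 1.73 z 0.04
0.1 y 1.78 z 0.13
-0.0 y 1.81 z 0.22
```

Request:
{"api": "step_arm", "payload": {"steps": [[[0,0.06,-0.08,0,0,0,1],[0,0.12,-0.16,0,0,0,1],[0,0.19,-0.23,0,0,0,1],[0,0.27,-0.29,0,0,0,1],[0,0.35,-0.35,0,0,0,1]]]}}

```text
clock: 18.75
tcp_pos: [0.3951, 0.0285, 0.1845]
tool_rot: [[-0.14, 0.99, 0.003], [0.99, 0.14, -0.002], [-0.002, 0.003, -1.0]]
wrist_force: [9.8, 0.4, -24.1]
grip_width: 0.0138
```

Request:
{"api": "step_arm", "payload": {"steps": [[[0,0.09,-0.04,0,0,0,1],[0,0.18,-0.08,0,0,0,1],[0,0.28,-0.11,0,0,0,1],[0,0.38,-0.13,0,0,0,1],[0,0.48,-0.13,0,0,0,1]]]}}

```text
clock: 19.25
tcp_pos: [0.4427, 0.0352, 0.1973]
tool_rot: [[-0.14, 0.99, 0.003], [0.99, 0.14, -0.002], [-0.002, 0.003, -1.0]]
wrist_force: [-1.3, -1.8, 2.5]
grip_width: 0.0135
```

```bash
python3 -c "
from h import *
go([.537,.0486,.1265],8.0)
"
```

```text
t 19.25 tcp [0.4427 0.0352 0.1973] shift [0.002 0.95  0.711] turn [0.0004 0.0003 0.0001] F [-1.3 -1.8  2.5] w 0.0135 q [ 27.   8. -38. 117.   6.  57.  -6.]
```

Request:
{"api": "step_arm", "payload": {"steps": [[[0,0.1,0,0,0,0,1],[0,0.2,0.01,0,0,0,1],[0,0.29,0.03,0,0,0,1],[0,0.39,0.06,0,0,0,1],[0,0.48,0.1,0,0,0,1]]]}}

```text
clock: 19.75
tcp_pos: [0.4896, 0.0419, 0.1865]
tool_rot: [[-0.14, 0.99, 0.002], [0.99, 0.14, -0.002], [-0.002, 0.001, -1.0]]
wrist_force: [-4.6, -1.3, -9.9]
grip_width: 0.0136
```

Request:
{"api": "step_arm", "payload": {"steps": [[[0,0.09,0.05,0,0,0,1],[0,0.17,0.11,0,0,0,1],[0,0.24,0.18,0,0,0,1],[0,0.31,0.25,0,0,0,1],[0,0.37,0.33,0,0,0,1]]]}}

```text
clock: 20.25
tcp_pos: [0.5264, 0.0471, 0.1536]
tool_rot: [[-0.14, 0.99, 0.002], [0.99, 0.14, -0.002], [-0.002, 0.002, -1.0]]
wrist_force: [-5.0, -2.3, -5.6]
grip_width: 0.0139
```

```bash
python3 -c "
from h import *
go([.537,.0486,.1265],8.0)
"
```

```text
t 20.25 tcp [0.5264 0.0471 0.1536] shift [0.001 0.107 0.271] turn [0.0003 0.0003 0.0001] F [-5.  -2.3 -5.6] w 0.0139 q [ 21.  21. -36. 108.  15.  55. -14.]
```

Request:
{"api": "step_arm", "payload": {"steps": [[[0,0.05,0.09,0,0,0,1],[0,0.09,0.18,0,0,0,1],[0,0.12,0.27,0,0,0,1],[0,0.12,0.27,0,0,0,1]]]}}

```text
clock: 20.65
tcp_pos: [0.5388, 0.0489, 0.1269]
tool_rot: [[-0.14, 0.99, 0.004], [0.99, 0.14, -0.001], [-0.002, 0.003, -1.0]]
wrist_force: [1.9, -2.5, -3.3]
grip_width: 0.0138
```

```bash
python3 -c "
from h import *
go([.537,.0486,.1265],8.0)
"
```

```text
t 20.65 tcp [0.5388 0.0489 0.1269] shift [-0.    -0.018  0.004] turn [0.0005 0.0003 0.0002] F [ 1.9 -2.5 -3.3] w 0.0138 q [ 20.  24. -35. 108.  17.  53. -15.]
```

Request:
{"api": "step_arm", "payload": {"steps": [[[0,-0.01,0.01,0,0,0,1],[0,-0.01,0.01,0,0,0,1],[0,-0.01,0.01,0,0,0,-1],[0,-0.01,0.01,0,0,0,-1],[0,-0.01,0.01,0,0,0,-1]]]}}

```text
clock: 21.15
tcp_pos: [0.5369, 0.0486, 0.1263]
tool_rot: [[-0.14, 0.99, 0.003], [0.99, 0.14, -0.002], [-0.002, 0.002, -1.0]]
wrist_force: [0.2, -0.7, 0.1]
grip_width: 0.0342
```

Request:
{"api": "step_arm", "payload": {"steps": [[[0,0,0,0,0,0,-1],[0,0,0,0,0,0,-1],[0,0,0,0,0,0,-1],[0,0,-0.3,0,0,0,-1],[0,0,-0.8,0,0,0,-1]]]}}

```text
clock: 21.65
tcp_pos: [0.5351, 0.0485, 0.205]
tool_rot: [[-0.14, 0.99, -0.003], [0.99, 0.14, -0.001], [-0.001, -0.003, -1.0]]
wrist_force: [0.1, -0.6, 1.2]
grip_width: 0.0741
```

Request:
{"api": "step_arm", "payload": {"steps": [[[0,0,-0.4,0,0,0,-1],[0,0,-0.6,0,0,0,-1],[0,0,-0.6,0,0,0,-1]]]}}

```text
clock: 21.95
tcp_pos: [0.5377, 0.049, 0.2692]
tool_rot: [[-0.14, 0.99, 0.007], [0.99, 0.14, -0.002], [-0.003, 0.007, -1.0]]
wrist_force: [-0.5, -0.3, -0.4]
grip_width: 0.0936
```

```bash
python3 -c "
from h import *
im,d=snapshot('side');save('s7',im)
im,d=snapshot('wrist');save('w7',im);cm=camera_model('wrist')
P=cloud(cm,d);z=P[...,2]
m=(z>.138)&(z<.185)&(np.hypot(P[...,0]-.537,P[...,1]-.048)<.085);r=cv2.minAreaRect(P[m][:,:2].astype(np.float32));print(m.sum(),r,np.nanmedian(z[m]))
go([.537,.0486,.1265],8.0)
"
```

```text
1877 ((0.5376684665679932, 0.049322545528411865), (0.01378282718360424, 0.13697388768196106), 7.794568061828613) 0.15184529104436856
t 22.05 tcp [0.5364 0.0486 0.266 ] shift [0.002 0.002 1.395] turn [0.0004 0.0004 0.0001] F [-0.3 -0.1 -0.4] w 0.0939 q [ 23.  15. -38. 100.  10.  68.  -9.]
```

View pics/s7.png

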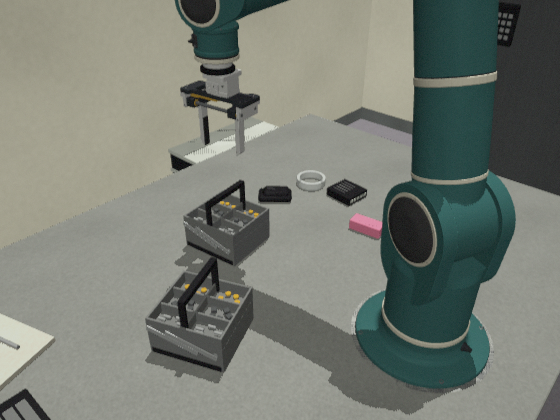

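The tray is seated, handle at (0.5377, 0.0493) with its top at z 0.152, same as at the start. The arm is clear. Handing in.

```bash
python3 -c "
from h import *
print(bot.hand_in())"
```

```text
the job is handed in; nothing more can be done
None
```

I swung the far case's tray open towards the robot and laid the black power brick in the compartment. I then brought the tray back down, let go, moved clear and handed in at about 22 s of the 67 s allowed. The hand-in reports no verdict.

- **Tray open:** the handle stood at (0.359, 0.024) with its top at 0.175 m, which matches the open stop.
- **Brick placed:** before closing, it lay flat in the compartment about 12 mm off the case's centre. Its top was at about 0.036 m, as expected for a 30 mm block on the 5 mm floor.
- **Tray closed:** the handle came back to within 1 mm of its starting position, with its top at 0.152 m. The gripper was open and clear of everything.
- **Not checked:** once the tray was closed, nothing could show the brick under it.

The largest wrist force I read was about 26 N. No check failed. The only disagreement was about 2.6 mm in x between the top and wrist cameras on the brick, so I aimed between the two.

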